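# Crank the round duct's damper open to its index

### The job

Open the damper in the round duct: crank its handwheel clockwise, seen from above, taking a new grasp as often as you need, until the pointer tab on the wheel's rim stands in line with the index post on the gear box. Let go and leave it there; do not turn the handwheel of the square duct.

Things in the scene. Friction and masses are not known exactly. Their poses are not given: they have to be found in the camera images.
- round_grip (a point): Middle of the handwheel's grip bar, on the upright turning axis, 230 mm above the bench. The black bar, 80 mm long (x, towards the pointer tab), 18 mm thick (y: grasp across this from above), spans 205 to 250 mm in height and turns with the dark steel wheel. Rim 140 mm across, its top at 203 mm; 50 mm free on both sides of the bar within it. Turning takes 0.1 N m; no spring.
- round_wheel (a joint): Angle in rad of the handwheel on the round duct (galvanised stub, 140 mm diameter, 200 mm long, lying level), growing clockwise seen from above: the yaw of round_grip falls as it grows. Starts between 0 and 0.9; at 2.9 the pointer tab (brass, 10 mm wide, on the rim, reaching 102 mm from the axis) is exactly at the index post. Hard stops at 0 and 3.6; it stays where left.
- round_index (a point): Top of the fixed index post on the round duct's grey gear box: a brass post 12 by 10 mm, 118 mm from the wheel's axis, as high as the rim. The direction from the wheel's axis to it is where the pointer tab must end.
- square_pointer (a point): End of the pointer tab, 100 mm from the axis, on the other handwheel, which sits on a square duct stub (140 by 140 mm, 200 mm long) on the other side of the bench and is otherwise alike; it must not be turned.

How it is judged:
By the outcome, as a careful person would: the job done as asked, in the order asked, and still so for the second after the job is handed in, with the robot touching nothing.
It also fails if it takes over 64 s, if anything falls off the work surface, if the arm or the gripper's body presses on something with over 40 N, if the wrist force passes 120 N, or if a joint passes its speed limit or range.

### The arm

A 6-joint arm with a two-finger parallel gripper is mounted at the origin on the work surface. World frame = base frame: x ahead of the robot, y to its left, z up, the work surface at z = 0. Lengths are in m, angles in degrees, forces in N, time in s.
With the tool pointing down it reaches from about 0.4 to 0.825 m from the base axis. Payload 7 kg.
Tool frame: the origin (TCP) lies on the centre line of the jaws, within the pads' length; the fingertips stand 11 mm ahead of it and the grasp point (between the pads) lies 8 mm behind it; z points along the fingers, y is the direction in which the jaws open and shut (so a half turn about z gives the same grasp; the last joint's range is limited). The gripper opens to 88 mm and grips with 3 to 60 N. Pads are 19 mm wide; open, the fingers measure 130 mm over their backs; the gripper's body (78 mm by 193 mm) begins 47 mm behind the grasp point.
Start: joints at [90.934, 20.546, 0.682, 0, -70.136, -16.507], TCP at [0.181, 0.65, 0.238] pointing down, gripper open.
Joint ranges: [-176.03, 176.03], [-82.01, 121.73], [-58.28, 71.71], [-173.87, 95.51], [-174.79, -0.11], [-173.66, 173.66]. Speed limits (degrees/s): [136.94, 136.94, 172.46, 180, 180, 180].

### API

Orientations are given as [roll, pitch, yaw] about the fixed x, y, z axes, in that order (R = Rz(yaw) Ry(pitch) Rx(roll)).
In Python, from plant import ctrl, cams, order gives the robot as it stands.
- The arm moves only by the tool jog_arm, never from a script. Its argument "motion" is a list of rows, each an object with "offset": the shift along the tool's x, y, z in mm, a list of three; "roll": the turn about the tool's z in rad; "hand": the finger opening in mm, from 0 to 87.6. A call has 1 to 20 rows; each row is the pose to reach, as a shift and turn from the pose commanded when the call began, along the tool's axes at that moment; what a row does not reach only later rows make up. A row lasts 1/12 s, in which the tool goes at most 41.7 mm and 7.16 degrees, less where a joint would pass 70% of its speed; a pose out of reach is approached as far as the arm can. A call with a gripper value outside its range is refused whole. The fingers move at their own pace and stop on an object; the grip force is fixed at half the most. Time passes only in rows, so rows that repeat a pose let the fingers close. It gives the time, the measured TCP pose, the force and the opening at its end, in the units of the state.
- ctrl.get_obs(): the state, without advancing time (a new reading comes with each control period).
- cams.snapshot(name): name is "scene" or "side" or "wrist"; returns a dict with "img" (400x640x3 uint8, red, green, blue), "K" (3x3 intrinsics, pixels), "cam_to_world" (4x4, takes a point from camera to world coordinates); the wrist camera has in their place "T_tool_cam" (4x4, takes a point from camera to tool coordinates, whose origin is the TCP and whose axes are the flange's). Camera axes: x right, y down, z forward; pixel columns grow to the right and rows downward; lengths in m; the calibration is good to about 2 mm. A picture is of the moment at which its call begins: read the wrist's pose just before it. There is no depth.
- order.close_job(): hands the job in, once; it reports no verdict.
The state is a dict: "clock": time; "joint_pos": joint angles; "qvel": joint speeds; "tau": joint torques, N m; "tool_pos": TCP position; "orientation": TCP orientation; "force": force on the tool from outside, world axes, zero at the start; "moment": the same for the moment, N m; "opening": finger opening in m.
Only numpy, scipy, OpenCV 4.12 (cv2) and the standard library are available. Lean on these libraries where they do the work, as an engineer would, in place of code of your own. Each camera call takes 0.05 s, during which the arm holds its last target. There are 200 camera calls.

## Working session

There is one attempt and no reset: what is moved stays moved. The work goes in short steps, Python scripts to look and compute and a tool call to move; the robot and the scene stay as the last step left them, time stands still between calls to the robot, and variables do not carry over. Pictures are saved under pics/ and viewed, about 8 in all and at most 12, crops included, and the job is handed in when it is done.

Besides the shell and the picture viewer there is one more tool, called after "Request:" as name(argument=value, ...), one argument or row to a line, values as JSON. jog_arm: Moves the arm, as the interface text tells. Its arguments: {"type":"object","properties":{"motion":{"type":"array"}},"required":["motion"]}

```bash
mkdir -p pics
cat > h.py <<'E'
from plant import ctrl,cams,order
import numpy as np,cv2
from scipy.spatial.transform import Rotation as R
def snap(n,f):
    o=ctrl.get_obs(); s=cams.snapshot(n)
    T=s.get("cam_to_world")
    if T is None:
        W=np.eye(4);W[:3,:3]=R.from_euler('xyz',o['orientation'],degrees=True).as_matrix();W[:3,3]=o['tool_pos'];T=W@s['T_tool_cam']
    cv2.imwrite('pics/'+f+'.png',s['img'][:,:,::-1]); np.savez('pics/'+f,K=s['K'],T=T); return s
def ray(f,u,v,z):
    d=np.load('pics/'+f+'.npz');r=d['T'][:3,:3]@np.linalg.inv(d['K'])@[u,v,1];c=d['T'][:3,3]
    return c+r*(z-c[2])/r[2]
E
python3 - <<'E'
from h import *
print(ctrl.get_obs())
for n in("scene","side"): s=snap(n,n+'0');print(s['cam_to_world'])
E
```

```text
{'clock': 0.0, 'joint_pos': array([ 9.09341921e+01,  2.05912314e+01,  6.34627386e-01, -1.93129382e-02,
       -7.01368088e+01, -1.65079106e+01]), 'qvel': array([-0.02946782,  0.01104637,  0.00464724, -0.00811793,  0.05782478,
        0.02999301]), 'tau': array([-1.53086468e-03, -5.82713270e+01,  2.93062896e+01,  6.99726686e+00,
        6.84000668e-03, -1.57679519e-04]), 'tool_pos': array([0.18111398, 0.649762  , 0.236634  ]), 'orientation': array([ 1.79905278e+02, -9.13837617e-03, -1.55802878e+01]), 'force': array([ 0.18270636,  0.01171878, -0.24328103]), 'moment': array([-0.04357274, -0.01503627, -0.00907514]), 'opening': 0.08726905329093221}
[[ 0.57966113  0.49377369 -0.64821333  1.14739583]
 [ 0.81454641 -0.37310319  0.44419382 -0.37388477]
 [-0.02251924 -0.78548173 -0.61847501  0.80939776]
 [ 0.          0.          0.          1.        ]]
[[-0.8668103  -0.38948258  0.31135707  0.34012718]
 [-0.49847501  0.66087148 -0.56104505  0.4236705 ]
 [ 0.01275027 -0.64152335 -0.76699754  0.79618088]
 [ 0.          0.          0.          1.        ]]
```

View pics/scene0.png

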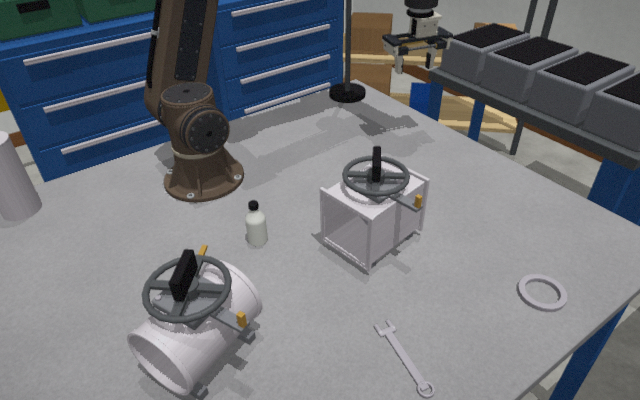

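View pics/side0.png

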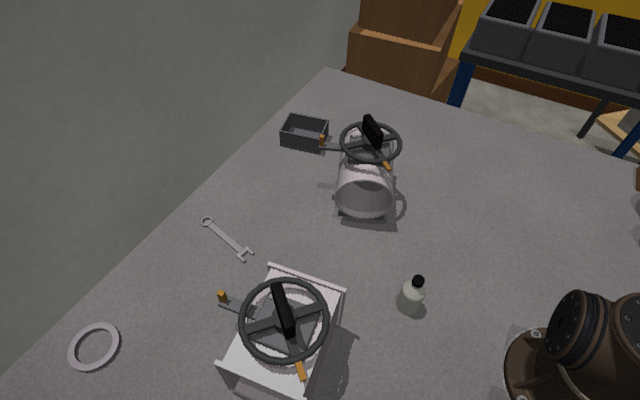

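Scene: round wheel's rim centre is near (187,288), its tab near (203,250) and its index post near (241,318). Side: round wheel near (371,143), tab (388,165), index (322,138). The square wheel is at (376,175) in the scene view.

Run:
```python
from h import *
for f,pts in(('scene0',dict(c=(187,288),tab=(205,247),idx=(241,315),sq=(376,175))),('side0',dict(c=(371,143),tab=(389,167),idx=(322,136),sq=(284,320)))):
    P={k:ray(f,*v,.2) for k,v in pts.items()}
    for k in P:
        d=P[k]-P['c'];print(f,k,P[k].round(3),np.hypot(*d[:2]).round(3),np.degrees(np.arctan2(d[1],d[0])).round(1))
```

```text
scene0 c [ 0.567 -0.253  0.2  ] 0.0 0.0
scene0 tab [ 0.492 -0.185  0.2  ] 0.101 137.9
scene0 idx [ 0.673 -0.206  0.2  ] 0.116 24.1
scene0 sq [0.507 0.222 0.2  ] 0.479 97.2
side0 c [ 0.555 -0.244  0.2  ] 0.0 0.0
side0 tab [ 0.486 -0.191  0.2  ] 0.087 141.9
side0 idx [ 0.667 -0.207  0.2  ] 0.118 18.4
side0 sq [0.498 0.227 0.2  ] 0.474 96.9
```

Request:
jog_arm(
  motion=[
    {"offset": [0,0,-144],"roll": 0,"hand": 87},
    {"offset": [0,0,-144],"roll": 0,"hand": 87},
    {"offset": [0,0,-144],"roll": 0,"hand": 87},
    {"offset": [0,0,-144],"roll": 0,"hand": 87},
    {"offset": [420,246,-144],"roll": 0,"hand": 87},
    {"offset": [420,246,-144],"roll": 0,"hand": 87},
    {"offset": [420,246,-144],"roll": 0,"hand": 87},
    {"offset": [420,246,-144],"roll": 0,"hand": 87},
    {"offset": [420,246,-144],"roll": 0,"hand": 87},
    {"offset": [420,246,-144],"roll": 0,"hand": 87},
    {"offset": [420,246,-144],"roll": 0,"hand": 87},
    {"offset": [420,246,-144],"roll": 0,"hand": 87},
    {"offset": [420,246,-144],"roll": 0,"hand": 87},
    {"offset": [420,246,-144],"roll": 0,"hand": 87},
    {"offset": [420,246,-144],"roll": 0,"hand": 87},
    {"offset": [420,246,-144],"roll": 0,"hand": 87},
    {"offset": [420,246,-144],"roll": 0,"hand": 87},
  ],
)

```text
clock: 1.52
tool_pos: [0.5224, 0.2967, 0.3809]
orientation: [179.9, 0.0, -15.8]
force: [-1.3, 0.7, -0.9]
opening: 0.0874
```

Request:
jog_arm(
  motion=[
    {"offset": [189,518,0],"roll": 0.44,"hand": 87},
    {"offset": [189,518,0],"roll": 0.44,"hand": 87},
    {"offset": [189,518,0],"roll": 0.44,"hand": 87},
    {"offset": [189,518,0],"roll": 0.44,"hand": 87},
    {"offset": [189,518,0],"roll": 0.44,"hand": 87},
    {"offset": [189,518,0],"roll": 0.44,"hand": 87},
    {"offset": [189,518,0],"roll": 0.44,"hand": 87},
    {"offset": [189,518,0],"roll": 0.44,"hand": 87},
    {"offset": [189,518,0],"roll": 0.44,"hand": 87},
    {"offset": [189,518,0],"roll": 0.44,"hand": 87},
    {"offset": [189,518,0],"roll": 0.44,"hand": 87},
    {"offset": [189,518,0],"roll": 0.44,"hand": 87},
    {"offset": [189,518,0],"roll": 0.44,"hand": 87},
    {"offset": [189,518,0],"roll": 0.44,"hand": 87},
    {"offset": [189,518,0],"roll": 0.44,"hand": 87},
    {"offset": [189,518,0],"roll": 0.44,"hand": 87},
    {"offset": [189,518,0],"roll": 0.44,"hand": 87},
  ],
)

```text
clock: 2.93
tool_pos: [0.5627, -0.2486, 0.3813]
orientation: [180.0, 0.0, -40.8]
force: [-0.4, 0.1, -0.1]
opening: 0.0866
```

Run:
```python
from h import *
snap('wrist','w1');print(ctrl.get_obs()['joint_pos'].round(1))
```

```text
[ -5.6  11.8   6.9  -0.  -85.2  54.9]
```

View pics/w1.png

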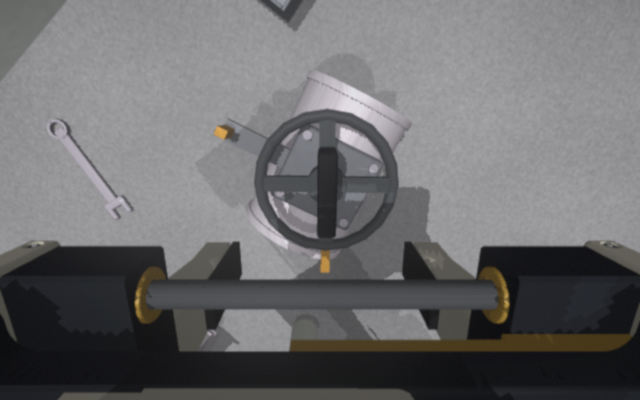

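Wrist view: rim centre is about (327,180), the bar is upright in the image with its top near x=327, the tab end is at (325,272) and the index post top at (222,131).

Run:
```python
from h import *
im=cv2.imread('pics/w1.png')[100:280,200:410];cv2.imwrite('pics/w1c.png',cv2.resize(im,None,fx=3.5,fy=3.2,interpolation=cv2.INTER_CUBIC))
c=ray('w1',327,180,.203)
print(c)
for p,z in((325,272),.2),((325,253),.2),((221,131),.203),((327,149),.25),((327,238),.25),((256,180),.203),((398,180),.203):
    q=ray('w1',*p,z);d=q-c;print(p,q.round(4),np.hypot(*d[:2]).round(4),np.degrees(np.arctan2(d[1],d[0])).round(1))
```

```text
[ 0.56312163 -0.25640354  0.203     ]
(325, 272) [ 0.4834 -0.1854  0.2   ] 0.1068 138.3
(325, 253) [ 0.5012 -0.2007  0.2   ] 0.0833 138.0
(221, 131) [ 0.6686 -0.2094  0.203 ] 0.1154 24.0
(327, 149) [ 0.592  -0.2801  0.25  ] 0.0373 -39.3
(327, 238) [ 0.5297 -0.2269  0.25  ] 0.0446 138.5
(256, 180) [ 0.6107 -0.2012  0.203 ] 0.0729 49.2
(398, 180) [ 0.5155 -0.3116  0.203 ] 0.0729 -130.8
```

View pics/w1c.png

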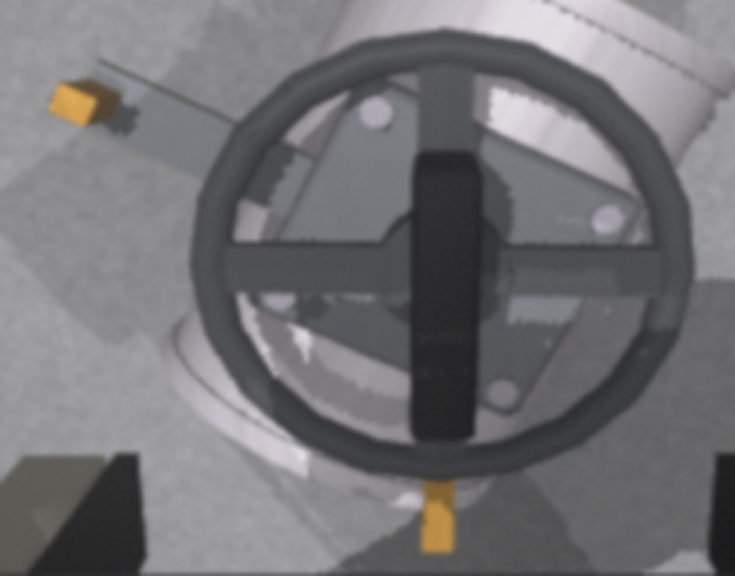

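Request:
jog_arm(
  motion=[
    {"offset": [4,5,0],"roll": 0.003,"hand": 87},
    {"offset": [4,5,35],"roll": 0.003,"hand": 87},
    {"offset": [4,5,70],"roll": 0.003,"hand": 87},
    {"offset": [4,5,95],"roll": 0.003,"hand": 87},
    {"offset": [4,5,115],"roll": 0.003,"hand": 87},
    {"offset": [4,5,130],"roll": 0.003,"hand": 87},
    {"offset": [4,5,145],"roll": 0.003,"hand": 87},
    {"offset": [4,5,154],"roll": 0.003,"hand": 87},
    {"offset": [4,5,154],"roll": 0.003,"hand": 87},
    {"offset": [4,5,154],"roll": 0.003,"hand": 45},
    {"offset": [4,5,154],"roll": 0.003,"hand": 30},
  ],
)

```text
clock: 3.9
tool_pos: [0.5632, -0.2557, 0.2288]
orientation: [-180.0, -0.1, -40.9]
force: [-0.3, 0.7, -0.3]
opening: 0.0786
```

Run:
```python
from h import *
snap('wrist','w2')
```

```text
(no output)
```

View pics/w2.png

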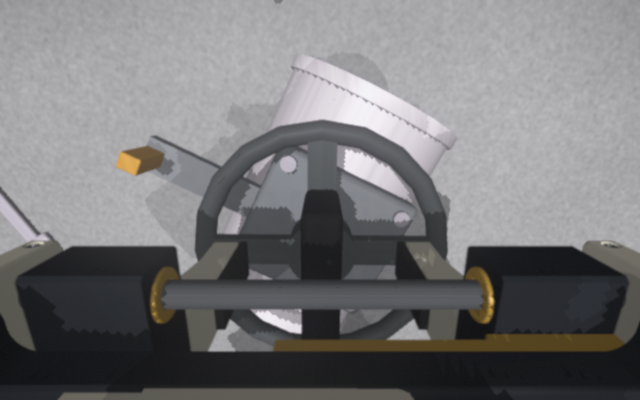

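The bar (columns 303–342) sits centred between the jaws, so I'll close on it.

Request:
jog_arm(
  motion=[
    {"offset": [0,0,0],"roll": 0,"hand": 10},
    {"offset": [0,0,0],"roll": 0,"hand": 10},
    {"offset": [0,0,0],"roll": 0,"hand": 10},
    {"offset": [0,0,0],"roll": 0,"hand": 10},
    {"offset": [0,0,0],"roll": 0,"hand": 10},
    {"offset": [0,0,0],"roll": 0,"hand": 10},
    {"offset": [0,0,0],"roll": 0,"hand": 10},
    {"offset": [0,0,0],"roll": 0,"hand": 10},
    {"offset": [0,0,0],"roll": 0,"hand": 10},
    {"offset": [0,0,0],"roll": 0,"hand": 10},
  ],
)

```text
clock: 4.78
tool_pos: [0.5631, -0.255, 0.2275]
orientation: [-179.9, -0.0, -40.9]
force: [2.0, 4.4, -0.5]
opening: 0.0177
```

Request:
jog_arm(
  motion=[
    {"offset": [0,0,0],"roll": 0.06,"hand": 10},
    {"offset": [0,0,0],"roll": 0.12,"hand": 10},
    {"offset": [0,0,0],"roll": 0.18,"hand": 10},
    {"offset": [0,0,0],"roll": 0.24,"hand": 10},
    {"offset": [0,0,0],"roll": 0.3,"hand": 10},
    {"offset": [0,0,0],"roll": 0.36,"hand": 10},
    {"offset": [0,0,0],"roll": 0.42,"hand": 10},
    {"offset": [0,0,0],"roll": 0.48,"hand": 10},
    {"offset": [0,0,0],"roll": 0.54,"hand": 10},
    {"offset": [0,0,0],"roll": 0.6,"hand": 10},
    {"offset": [0,0,0],"roll": 0.66,"hand": 10},
    {"offset": [0,0,0],"roll": 0.72,"hand": 10},
    {"offset": [0,0,0],"roll": 0.78,"hand": 10},
    {"offset": [0,0,0],"roll": 0.84,"hand": 10},
    {"offset": [0,0,0],"roll": 0.9,"hand": 10},
    {"offset": [0,0,0],"roll": 0.96,"hand": 10},
  ],
)

```text
clock: 6.12
tool_pos: [0.5597, -0.2563, 0.2275]
orientation: [179.7, -0.0, -96.2]
force: [-10.9, -1.5, 4.2]
opening: 0.018
```

Request:
jog_arm(
  motion=[
    {"offset": [-1,1,0],"roll": 0.0,"hand": 10},
    {"offset": [-2,2,0],"roll": 0.05,"hand": 10},
    {"offset": [-3,3,0],"roll": 0.11,"hand": 10},
    {"offset": [-3,3,0],"roll": 0.17,"hand": 10},
    {"offset": [-3,3,0],"roll": 0.23,"hand": 10},
    {"offset": [-3,3,0],"roll": 0.29,"hand": 10},
    {"offset": [-3,3,0],"roll": 0.35,"hand": 10},
    {"offset": [-3,3,0],"roll": 0.41,"hand": 10},
    {"offset": [-3,3,0],"roll": 0.47,"hand": 10},
    {"offset": [-3,3,0],"roll": 0.53,"hand": 10},
    {"offset": [-3,3,0],"roll": 0.59,"hand": 10},
    {"offset": [-3,3,0],"roll": 0.65,"hand": 10},
    {"offset": [-3,3,0],"roll": 0.71,"hand": 10},
    {"offset": [-3,3,0],"roll": 0.77,"hand": 10},
    {"offset": [-3,3,0],"roll": 0.83,"hand": 10},
    {"offset": [-3,3,0],"roll": 0.89,"hand": 10},
    {"offset": [-3,3,0],"roll": 0.89,"hand": 10},
    {"offset": [-3,3,0],"roll": 0.89,"hand": 10},
  ],
)

```text
clock: 7.62
tool_pos: [0.5568, -0.2544, 0.2275]
orientation: [179.9, -0.3, -147.0]
force: [-9.3, -7.8, 2.4]
opening: 0.0179
```

Run:
```python
from h import *
a=snap('scene','scene1')['img'];b=snap('side','side1')['img'];o=ctrl.get_obs();print(o['orientation'],o['force'],o['moment'])
f=lambda i:cv2.resize(i[:,:,::-1],None,fx=4,fy=4,interpolation=cv2.INTER_CUBIC)
cv2.imwrite('pics/c1.png',np.hstack([f(a[235:365,125:285])[:,:],][:1]))
```

```text
[ 179.93527366   -0.32561438 -147.02491027] [-8.75330502 -7.36626262  2.34995384] [-2.53116643  2.64080093 -0.09213629]
```

View pics/c1.png

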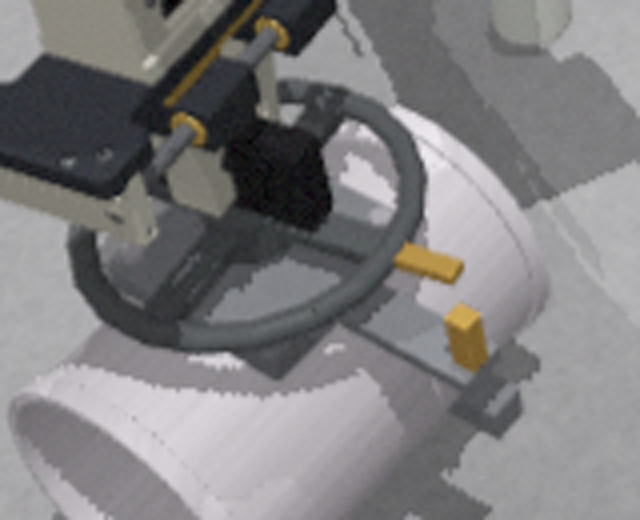

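Tab end sits at crop (458,268) and the post top at (463,318), so roughly 10° remain. I'll turn 0.15 rad more, release and look from above.

Request:
jog_arm(
  motion=[
    {"offset": [0,0,0],"roll": 0.05,"hand": 10},
    {"offset": [0,0,0],"roll": 0.1,"hand": 10},
    {"offset": [0,0,0],"roll": 0.15,"hand": 10},
    {"offset": [0,0,0],"roll": 0.15,"hand": 10},
    {"offset": [0,0,0],"roll": 0.15,"hand": 10},
    {"offset": [0,0,0],"roll": 0.15,"hand": 60},
    {"offset": [0,0,0],"roll": 0.15,"hand": 60},
    {"offset": [0,0,0],"roll": 0.15,"hand": 60},
    {"offset": [0,0,0],"roll": 0.15,"hand": 60},
    {"offset": [0,0,-30],"roll": 0.15,"hand": 60},
    {"offset": [0,0,-70],"roll": 0.15,"hand": 60},
    {"offset": [0,0,-110],"roll": 0.15,"hand": 60},
    {"offset": [0,0,-150],"roll": 0.15,"hand": 87},
    {"offset": [0,0,-150],"roll": 0.15,"hand": 87},
    {"offset": [0,0,-150],"roll": 0.15,"hand": 87},
    {"offset": [0,0,-150],"roll": 0.15,"hand": 87},
  ],
)

```text
clock: 9.05
tool_pos: [0.5599, -0.252, 0.3774]
orientation: [180.0, 0.0, -155.5]
force: [-0.8, 0.1, -0.4]
opening: 0.0813
```

Run:
```python
from h import *
i=snap('wrist','w3')['img'];snap('scene','scene2');snap('side','side2');print(ctrl.get_obs()['orientation'],ctrl.get_obs()['force'])
cv2.imwrite('pics/w3c.png',cv2.resize(i[90:290,210:410,::-1],None,fx=3,fy=3,interpolation=cv2.INTER_CUBIC))
```

```text
[ 1.79919028e+02 -1.09594567e-01 -1.55536743e+02] [0.28858699 0.10997686 0.28037991]
```

View pics/w3c.png

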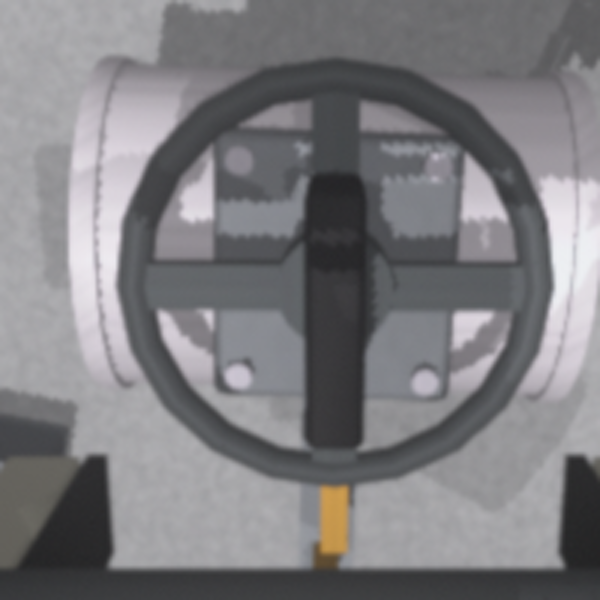

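The rim centre is at column 335 and the tab at 334, but the post (mostly hidden by the gripper) and its bracket are at about 326. So about 2° remain; I'll shift to uncover the post.

Request:
jog_arm(
  motion=[
    {"offset": [-35,0,0],"roll": 0,"hand": 87},
    {"offset": [-70,0,0],"roll": 0,"hand": 87},
    {"offset": [-70,0,0],"roll": 0,"hand": 87},
    {"offset": [-70,0,0],"roll": 0,"hand": 87},
    {"offset": [-70,0,0],"roll": 0,"hand": 87},
  ],
)

```text
clock: 9.62
tool_pos: [0.6234, -0.2233, 0.3762]
orientation: [179.9, -0.1, -155.5]
force: [-0.4, 0.6, 0.4]
opening: 0.0868
```

Run:
```python
from h import *
i=snap('wrist','w4')['img']
cv2.imwrite('pics/w4c.png',cv2.resize(i[20:240,220:420,::-1],None,fx=2.7,fy=2.7,interpolation=cv2.INTER_CUBIC))
```

```text
(no output)
```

View pics/w4c.png

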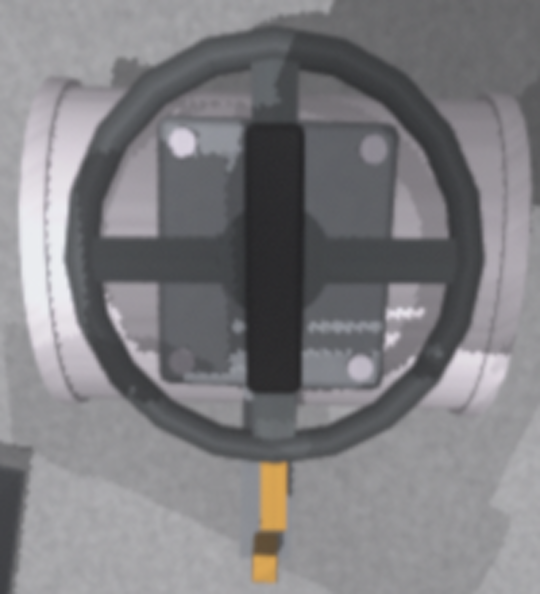

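Tab is centred at crop (273,496), the post top at (264.5,568) and the rim centre at about (274,244). About 1–1.5° remain, so I'll measure it more exactly.

```bash
cat > m.py <<'E'
from h import *
def meas(f):
    i=cv2.imread(f'pics/{f}.png').astype(int);b,g,r=i[...,0],i[...,1],i[...,2]
    m=((r-b>70)&(r>140)).astype(np.uint8);m[245:]=0
    n,l,s,c=cv2.connectedComponentsWithStats(m)
    P=[(c[k],s[k].tolist()) for k in range(1,n) if s[k][4]>30]
    print(P)
    for ax in ((.5605,-.2525),(.5615,-.2545),(.5595,-.2520)):
        print(ax,[(np.hypot(*d).round(4),np.degrees(np.arctan2(d[1],d[0])).round(2)) for d in [(ray(f,*p[0],.201)[:2]-ax) for p in P]])
    # rim circle: fit dark outer boundary
    d=np.load(f'pics/{f}.npz');g8=cv2.GaussianBlur(cv2.cvtColor(i.astype(np.uint8),cv2.COLOR_BGR2GRAY),(3,3),0).astype(float)
    W2C=np.linalg.inv(d['T'])
    def proj(x,y,z):
        q=W2C@[x,y,z,1];q=d['K']@q[:3];return q[:2]/q[2]
    th=np.radians(np.arange(0,360,2));best=[]
    from scipy.ndimage import map_coordinates as mc
    def score(x,y):
        v=0
        for rr,s in((.074,1),(.065,-1)):
            p=np.array([proj(x+rr*np.cos(t),y+rr*np.sin(t),.197) for t in th]);v+=s*mc(g8,[p[:,1],p[:,0]],order=1)
        q=np.array([proj(x+.066*np.cos(t),y+.066*np.sin(t),.197) for t in th])
        return -mc(g8,[q[:,1],q[:,0]],order=1).mean()
    best=max((score(x,y),x,y) for x in np.arange(.552,.570,.001) for y in np.arange(-.262,-.244,.001));print('rim',best)
    ax=best[1:];A=[np.degrees(np.arctan2(*(ray(f,*p[0],.201)[:2]-ax)[::-1])).round(2) for p in P];print(A)
E
python3 -c "from m import *;meas('w4')"
```

```text
[(array([320.99557522, 203.61061947]), [317, 191, 9, 26, 226]), (array([317.49350649, 229.93506494]), [314, 225, 8, 11, 77])]
(0.5605, -0.2525) [(np.float64(0.0871), np.float64(24.77)), (np.float64(0.1164), np.float64(22.85))]
(0.5615, -0.2545) [(np.float64(0.0871), np.float64(26.24)), (np.float64(0.1163), np.float64(23.95))]
(0.5595, -0.252) [(np.float64(0.0878), np.float64(24.2)), (np.float64(0.1172), np.float64(22.44))]
rim (np.float64(-70.56852998614613), np.float64(0.56), np.float64(-0.252))
[np.float64(24.34), np.float64(22.53)]
```

Request:
jog_arm(
  motion=[
    {"offset": [35,0,0],"roll": 0,"hand": 70},
    {"offset": [70,0,0],"roll": 0,"hand": 70},
    {"offset": [70,0,0],"roll": 0,"hand": 70},
    {"offset": [70,0,35],"roll": 0,"hand": 70},
    {"offset": [70,0,70],"roll": 0,"hand": 70},
    {"offset": [70,0,105],"roll": 0,"hand": 70},
    {"offset": [70,0,130],"roll": 0,"hand": 70},
    {"offset": [70,0,148],"roll": 0,"hand": 70},
    {"offset": [70,0,148],"roll": 0,"hand": 50},
    {"offset": [70,0,148],"roll": 0,"hand": 10},
    {"offset": [70,0,148],"roll": 0,"hand": 10},
    {"offset": [70,0,148],"roll": 0,"hand": 10},
    {"offset": [70,0,148],"roll": 0,"hand": 10},
    {"offset": [70,0,148],"roll": 0,"hand": 10},
    {"offset": [70,0,148],"roll": 0,"hand": 10},
    {"offset": [70,0,148],"roll": 0,"hand": 10},
    {"offset": [70,0,148],"roll": 0,"hand": 10},
  ],
)

```text
clock: 11.08
tool_pos: [0.56, -0.2524, 0.2298]
orientation: [-180.0, 0.0, -155.5]
force: [-0.8, 0.6, 1.9]
opening: 0.0175
```

Request:
jog_arm(
  motion=[
    {"offset": [0,0,0],"roll": 0.017,"hand": 10},
    {"offset": [0,0,0],"roll": 0.033,"hand": 10},
    {"offset": [0,0,0],"roll": 0.033,"hand": 10},
    {"offset": [0,0,0],"roll": 0.033,"hand": 10},
    {"offset": [0,0,0],"roll": 0.033,"hand": 10},
  ],
)

```text
clock: 11.5
tool_pos: [0.56, -0.2524, 0.2298]
orientation: [-180.0, 0.0, -157.4]
force: [-0.4, 0.0, 2.5]
opening: 0.0183
```

Request:
jog_arm(
  motion=[
    {"offset": [0,0,0],"roll": 0.033,"hand": 60},
    {"offset": [0,0,0],"roll": 0,"hand": 60},
    {"offset": [0,0,0],"roll": 0,"hand": 60},
    {"offset": [0,0,0],"roll": 0,"hand": 60},
    {"offset": [0,0,-40],"roll": 0,"hand": 60},
    {"offset": [0,0,-80],"roll": 0,"hand": 60},
    {"offset": [0,0,-120],"roll": 0,"hand": 80},
    {"offset": [0,0,-150],"roll": 0,"hand": 87},
    {"offset": [-40,0,-150],"roll": 0,"hand": 87},
    {"offset": [-70,0,-150],"roll": 0,"hand": 87},
    {"offset": [-70,0,-150],"roll": 0,"hand": 87},
    {"offset": [-70,0,-150],"roll": 0,"hand": 87},
    {"offset": [-70,0,-150],"roll": 0,"hand": 87},
  ],
)

```text
clock: 12.58
tool_pos: [0.6244, -0.2254, 0.3789]
orientation: [180.0, -0.1, -157.4]
force: [-0.9, 0.3, -0.2]
opening: 0.0865
```

Run:
```python
from m import *
i=snap('wrist','w5')['img']
print(ctrl.get_obs()['orientation'])
cv2.imwrite('pics/w5c.png',cv2.resize(i[20:240,220:420,::-1],None,fx=2.7,fy=2.7,interpolation=cv2.INTER_CUBIC))
meas('w5')
```

```text
[ 1.79991839e+02 -3.80852312e-02 -1.57459231e+02]
[(array([321.02262443, 202.78280543]), [317, 191, 9, 25, 221]), (array([321.37837838, 228.93243243]), [317, 225, 9, 9, 74])]
(0.5605, -0.2525) [(np.float64(0.0872), np.float64(22.79)), (np.float64(0.1164), np.float64(22.91))]
(0.5615, -0.2545) [(np.float64(0.0871), np.float64(24.26)), (np.float64(0.1163), np.float64(24.01))]
(0.5595, -0.252) [(np.float64(0.0879), np.float64(22.24)), (np.float64(0.1172), np.float64(22.5))]
rim (np.float64(-69.8311524272638), np.float64(0.56), np.float64(-0.252))
[np.float64(22.36), np.float64(22.59)]
```

View pics/w5c.png

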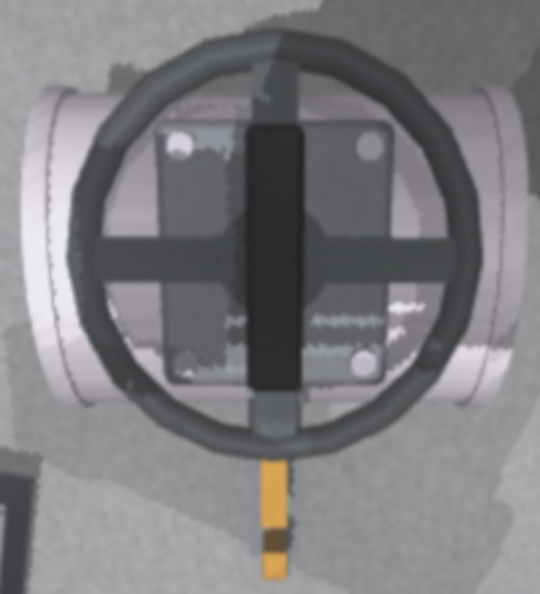

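The tab (centre column 274) and the post (275) are in line, within about 0.25° by measurement. The gripper is clear and open, so I'm handing in.

```bash
python3 -c "
from h import *
print(order.close_job())"
```

```text
the job is handed in; nothing more can be done
None
```

The round duct's damper is open: the pointer tab on its handwheel stands in line with the index post, and the job is handed in. I turned the wheel clockwise about 114° in one grasp, then took a second grasp for the last 2°.

- **Alignment:** the last wrist picture put the tab at 22.4° and the post at 22.6°. They agree within about 0.3° for the likely positions of the wheel's axis.
- **At hand-in:** the gripper was open and about 150 mm above its grasp height. The clock stood at about 12.6 s of the 64 s allowed.
- **Forces:** the highest reading at the end of a move was about 12 N. It came during the first turn because my first estimate of the axis was about 5 mm off; I corrected this before finishing.
- **Square duct:** I never went near its handwheel except to pass above it at a safe height. I did not take a separate picture of it at the end.

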